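Press a stick-on heat sink onto its power module, five clicks, and hold

TASK

Set the small finned heat sink, fins up, into the locating frame on the bench press's drawn-out loading slide, so that it lies flat on the black power module, let go of it, and push the slide fully home under the ram. Then press the lever's handle down from its raised rest by exactly five clicks - each is felt as a catch that gives way - and finish while holding the lever down at the fifth click, so that the spring pad keeps pressing the heat sink; the lever flies back up if it is let go, and a sixth click would crack the module. Do not bring the ram down before the slide is home, and leave the other things on the bench where they are.

Things in the scene. Friction and masses are not known exactly. Their poses are not given: they have to be found in the camera images.
- press: small grey bench press, fixed, 190 x 275 mm on plan, 230 mm high; position and yaw vary. Origin on the bench under the ram axis; x to its back, y to its left (lever side). Head (y -29 to 29, x -43 to 107 mm) hangs over the ram from 117 to 227 mm height; the loading slide comes out to its right (-y)
- nest (a point): centre of the black power module's top on the loading slide, 48 mm above the bench; the heat sink's underside rests here. Axes as the press's. Round it an aluminium locating frame, inside 32 (x) by 48 (y) mm, top 5 mm above this point, bars 6 mm thick with edges rounded to 2.8 mm. The heat sink's 25 mm side goes along x, its 40 mm side along y, either way round
- slide (a joint): loading slide's travel in m along the press's +y: about 0 drawn out (the start), 0.120 fully home, with the nest under the ram at a hard stop; about 2.5 N of friction, stays where it is left
- slide_knob (a point): middle of the black mushroom knob (21 mm across, from 7 mm below to 7 mm above this point, which is 73 mm above the bench) on a 14 mm steel post, 100 mm to the -y side of the nest, moving with the slide; the slide's top below it is 36 mm above the bench. Push or pinch it here
- heat_sink_mid (a point): centre (half-way up) of the loose finned aluminium heat sink, 25 (x) x 40 (y) x 22 (z) mm, 55 g; base plate 4 mm thick underneath, thin fins standing up across the 25 mm width; pinch it across the 25 mm width. Lies on the bench, fins up, to the right of the press
- lever_angle (a joint): press lever angle in rad: 0 = raised rest on its stop, pointing to the front, 37.5 degrees above the horizontal; grows as the handle is pressed down; 15 degrees (0.262 rad) a click, so the fifth click is 1.309 rad, lever 37.5 degrees below the horizontal. The ram goes down 12 mm per rad; the pad meets a seated heat sink just after the second click; its 1.2 N/mm spring presses about 11 N at the fifth
- lever: the lever with its click wheel, origin on the pivot axis. A return spring always drives it back up. A spring ball in the wheel's notches makes the clicks: effort at the handle is about 7 N on leaving a notch, falls steadily to about 2 N just before the next and jumps up again within 3 mm of handle travel as it drops in: that is the click
- lever_handle (a point): middle of the black cross handle at the lever's end: a round bar, 22 mm diameter, 70 mm long along the press's y, 150 mm from the pivot axis; about 0.26 m above the bench at rest, 0.08 m at the fifth click. Clear all round except at its inner end, where the lever's 11 mm steel rod joins it; press it down from above with the fingertips or pinch it
- lever_pivot (a point): point on the lever's pivot axis beside the middle of the handle; axis along the press's y; 30 mm behind the ram's axis, 103 mm to its left, 172 mm above the bench. The handle's middle moves on a 150 mm circle about it, from 37.5 degrees above the press's -x direction to 37.5 degrees below it at the fifth click
- pad: round black rubber pad (26 mm diameter) with its spring under the ram; origin 47 mm above its face
- heat_sink: the same heat sink, origin at the centre of its underside
- transformer_mid (a point): bystander: small mains transformer, 52 x 42 x 36 mm, loose; this is its centre
- block_battery_mid (a point): bystander: upright block battery, 18 x 26 x 49 mm, loose; this is its centre
- wick_reel_mid (a point): bystander: flat reel of braid, 40 mm diameter, 12 mm high, loose; this is its centre
- module_1_mid (a point): bystander: small circuit board, 26 x 50 x 12 mm, loose; this is its centre
Not all that is in view belongs to the job. Leave any red look-alike of the heat_sink alone.

How it is judged:
By the outcome, as a careful person would: the job done as asked, in the order asked, and still so for the second after the job is handed in, while the arm keeps its last pose, push and grip.
It also fails if it takes over 61 s, if anything falls off the work surface, if the arm or the gripper's body presses on something with over 40 N, if the wrist force passes 120 N, or if a joint passes its speed limit or range.

ROBOT

A 6-joint arm with a two-finger parallel gripper is mounted at the origin on a cart in front of the work surface, level with it; the furniture and walls round the work are solid. World frame = base frame: x ahead of the robot, y to its left, z up, the work surface at z = 0. Lengths are in m, angles in rad, forces in N, time in s.
With the tool pointing down it reaches from about 0.35 to 0.775 m from the base axis. Payload 7.3 kg.
Tool frame: the origin (TCP) lies between the finger pads; the fingertips stand 17 mm ahead of it and the grasp point (between the pads) lies 2 mm behind it; z points along the fingers, y is the line along which they close (so a half turn about z gives the same grasp; the last joint's range is limited). The gripper opens to 92 mm and grips with 3 to 60 N. Pads are 19 mm wide; open, the fingers measure 130 mm over their backs; the gripper's body (75 mm by 190 mm) begins 47 mm behind the grasp point.
Start: joints at [-1.295, 0.342, 1.524, -0, 1.275, -0.146], TCP at [0.215, -0.479, 0.244] pointing down, gripper open.
Joint ranges: [-2.53, 2.53], [-0.77, 2.02], [0.04, 2.7], [-1, 4.14], [0.28, 2.66], [-3.11, 3.11]. Speed limits (rad/s): [2.57, 2.57, 3.14, 3.14, 3.14, 3.14].

INTERFACE

Orientations are given as [roll, pitch, yaw] about the fixed x, y, z axes, in that order (R = Rz(yaw) Ry(pitch) Rx(roll)).
In Python, from cell import robot, optics gives the robot as it stands.
- The arm moves only by the tool play_rows, never from a script. Its argument "rows" is a list of rows, each a list of 7 numbers: the shift along the tool's x, y, z in cm, then the turn, a rotation vector about the tool's x, y, z in rad, then the opening, from 0 (shut) to 1 (fully open). In form: [[tx, ty, tz, wx, wy, wz, grip], ...]. A call has 1 to 20 rows; each row is the pose to reach, as a shift and turn from the pose commanded when the call began, along the tool's axes at that moment; what a row does not reach only later rows make up. A row lasts 1/10 s, in which the tool goes at most 50 mm and 8.59 degrees, less where a joint would pass 70% of its speed; a pose out of reach is approached as far as the arm can. A call with a gripper value outside its range is refused whole. The fingers move at their own pace and stop on an object; "squeeze" is the grip in N (left out, the last holds). Time passes only in rows, so rows that repeat a pose let the fingers close. It gives the time, the measured TCP pose, the force, the opening and the grip force at its end, in the units of the state.
- robot.observe(): the state, without advancing time (a new reading comes with each control period).
- optics.read_camera(name): name is "scene" or "top" or "wrist"; returns (picture, depth): 400x640x3 uint8, red, green, blue; 400x640 float32, m along the optical axis (not along the pixel's ray), 0 where there is no reading.
- optics.camera_model(name): a dict with "fx", "fy", "cx", "cy" (pixels), "origin" and "rotation" of the camera in the world; the wrist camera has in their place "tool_from_camera" (4x4, takes a point from camera to tool coordinates, whose origin is the TCP and whose axes are the flange's). Camera axes: x right, y up, looking along -z (the intrinsics and any distortion apply to the point x, -y, -z); pixel columns grow to the right and rows downward; lengths in m; the calibration is good to about 2 mm. A picture is of the moment at which its call begins: read the wrist's pose just before it. camera_model takes no time and is no camera call.
- robot.hand_in(): hands the job in; it is judged then, once.
The state is a dict: "time": time; "qpos": joint angles; "qvel": joint speeds; "joint_efforts": joint torques, N m; "tool_pos": TCP position; "tool_rot": TCP orientation; "contact_force": force on the tool from outside, world axes, zero at the start; "torque": the same for the moment, N m; "opening": finger opening in m; "grip_force": force on a finger pad.
Only numpy, scipy, OpenCV 4.12 (cv2) and the standard library are available. Lean on these libraries where they do the work, as an engineer would, in place of code of your own. Each camera call takes 0.05 s, during which the arm holds its last target. There are 200 camera calls.

## Working session

There is one attempt and no reset: what is moved stays moved. The work goes in short steps, Python scripts to look and compute and a tool call to move; the robot and the scene stay as the last step left them, time stands still between calls to the robot, and variables do not carry over. Pictures are saved under pics/ and viewed, at most 10 in all, crops included, and the job is handed in when it is done.

Besides the shell and the picture viewer there is one more tool, called after "Request:" as name([rows], argument=value, ...), one row to a line, values as JSON. play_rows: Moves the arm, as the interface text tells. Its arguments: {"type":"object","properties":{"rows":{"type":"array"},"squeeze":{"type":"number"}},"required":["rows"]}

```bash
mkdir -p pics; ls; cat > h.py <<'E'
import numpy as np, cv2
from scipy.spatial.transform import Rotation as Ro
from cell import robot, optics
def shot(name,fn=None):
    s=robot.observe(); m=optics.camera_model(name); p,d=optics.read_camera(name)
    if 'origin' in m: o=np.array(m['origin']);R=np.array(m['rotation'])
    else:
        T=np.array(m['tool_from_camera']); A=Ro.from_euler('xyz',s['tool_rot']).as_matrix()
        R=A@T[:3,:3]; o=np.array(s['tool_pos'])+A@T[:3,3]
    if fn:
        cv2.imwrite('pics/'+fn+'.png',p[:,:,::-1]); np.savez('pics/'+fn,p=p,d=d,o=o,R=R,k=[m['fx'],m['fy'],m['cx'],m['cy']])
    return fn
class V:
    def __init__(s,fn):
        z=np.load('pics/'+fn+'.npz'); s.p,s.d,s.o,s.R,s.k=[z[i] for i in ('p','d','o','R','k')]
    def ray(s,u,v): return s.R@np.array([(u-s.k[2])/s.k[0],-(v-s.k[3])/s.k[1],-1.])
    def at(s,u,v): return s.o+s.ray(u,v)*float(np.median(s.d[int(v)-1:int(v)+2,int(u)-1:int(u)+2]))
    def atz(s,u,v,z): r=s.ray(u,v); return s.o+r*(z-s.o[2])/r[2]
    def cloud(s):
        v,u=np.mgrid[:400,:640]; c=np.stack([(u-s.k[2])/s.k[0],-(v-s.k[3])/s.k[1],-np.ones(u.shape)],-1)*s.d[...,None]
        return c@s.R.T+s.o
    def px(s,P):
        c=s.R.T@(np.array(P)-s.o); return np.array([s.k[2]-s.k[0]*c[0]/c[2], s.k[3]+s.k[1]*c[1]/c[2]])
E
python3 - <<'E'
from h import *
for n in('scene','top'):
    m=optics.camera_model(n); print({k:np.round(v,3).tolist() if not isinstance(v,str) else v for k,v in m.items()}); shot(n,n)
m=optics.camera_model('wrist');print(m)
a=[cv2.imread(f'pics/{n}.png') for n in('scene','top')]
print(robot.observe())
E
```

```text
pics
{'fx': 385.06, 'fy': 385.06, 'cx': 320.858, 'cy': 194.601, 'origin': [-0.163, -0.731, 0.608], 'rotation': [1.113, -0.002, -0.847]}
{'fx': 481.508, 'fy': 481.508, 'cx': 313.656, 'cy': 198.876, 'origin': [0.283, -0.112, 1.391], 'rotation': [0.18, -0.013, -1.558]}
{'fx': 321.01711989158315, 'fy': 321.01711989158315, 'cx': 321.54080762343347, 'cy': 201.6153671259314, 'tool_from_camera': array([[ 6.15282608e-04,  9.60061279e-01,  2.79789138e-01,
         7.47062079e-02],
       [ 9.99999668e-01, -4.41007645e-04, -6.85830913e-04,
        -3.58739830e-04],
       [-5.35050554e-04,  2.79789467e-01, -9.60061231e-01,
        -1.41190115e-01],
       [ 0.00000000e+00,  0.00000000e+00,  0.00000000e+00,
         1.00000000e+00]])}
{'time': 0.1, 'qpos': array([-1.29496781e+00,  3.42658253e-01,  1.52491732e+00, -3.10706302e-05,
        1.27540000e+00, -1.46035278e-01]), 'qvel': array([ 0.00013596, -0.0005188 , -0.00125364,  0.00071014,  0.00070082,
       -0.00133039]), 'joint_efforts': array([ 1.02984057e-03, -4.32005811e+01, -2.44694406e+01,  7.19505153e-02,
        5.26672555e-02, -4.43343197e-05]), 'tool_pos': array([ 0.21486901, -0.47864384,  0.2431132 ]), 'tool_rot': array([-3.14022013e+00, -1.71842434e-04,  4.21872739e-01]), 'contact_force': array([-0.33747556, -0.71414825,  0.21211249]), 'torque': array([-0.03036638,  0.0304447 ,  0.02566613]), 'grip_force': 0.0, 'opening': 0.0915860441087726}
```

```bash
sed -i "s/R=np.array(m\['rotation'\])/R=Ro.from_euler('xyz',m['rotation']).as_matrix()/; s/z\[i\] for i in ('p','d','o','R','k')\]/z[i] for i in ('p','d','o','R','k')]; s.R=s.R if s.R.ndim==2 else Ro.from_euler('xyz',s.R).as_matrix()/" h.py
python3 - <<'E'
from h import *
for n in('scene','top'):
    v=V(n);c=v.cloud(); print(n,v.at(320,350),v.at(320,200))
E
```

```text
scene [ 0.3900064  -0.24122108 -0.21863272] [0.70027425 0.03449453 0.01933199]
top [ 0.20447078 -0.12953398  0.75664726] [ 0.53019586 -0.14550612  0.02105339]
```

View pics/scene.png

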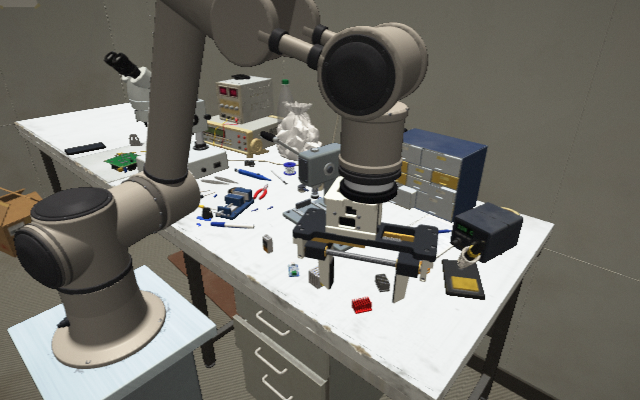

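View pics/top.png

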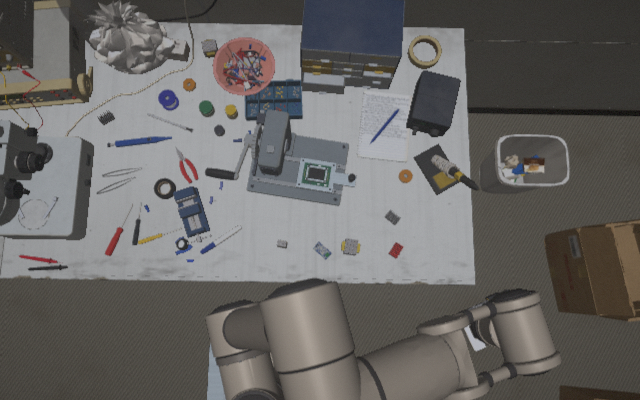

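The scene view shows the press, with the gripper in front of it. In the top view, the press head is at about (273,142), the lever handle (221,173), the nest (317,174), the slide knob (351,178) and a grey finned block (392,217).

These could be taken for the heat sink:
- the grey finned block (392,217)
- the red finned look-alike (396,250), to be left alone
- the transformer (351,246)
- the dark block at (106,118), far away to the left

I choose (392,217) and will check it in a crop.

```bash
python3 - <<'E'
from h import *
v=V('top');c=v.cloud()
im=cv2.resize(v.p[95:265,195:430,::-1],None,fx=3.4,fy=3.4,interpolation=cv2.INTER_CUBIC); cv2.imwrite('pics/topc.png',im)
for n,u,w in [('sink',392,217),('nest',317,174),('knob',351,178),('handle',221,173),('red',396,250),('head',273,142)]: print(n,v.at(u,w).round(4))
E
```

```text
sink [ 0.4855 -0.3557  0.0082]
nest [ 0.6005 -0.1354  0.0496]
knob [ 0.5828 -0.2298  0.0824]
handle [0.5463 0.0966 0.2739]
red [ 0.3891 -0.3637  0.0185]
head [ 0.6389 -0.021   0.2278]
```

View pics/topc.png

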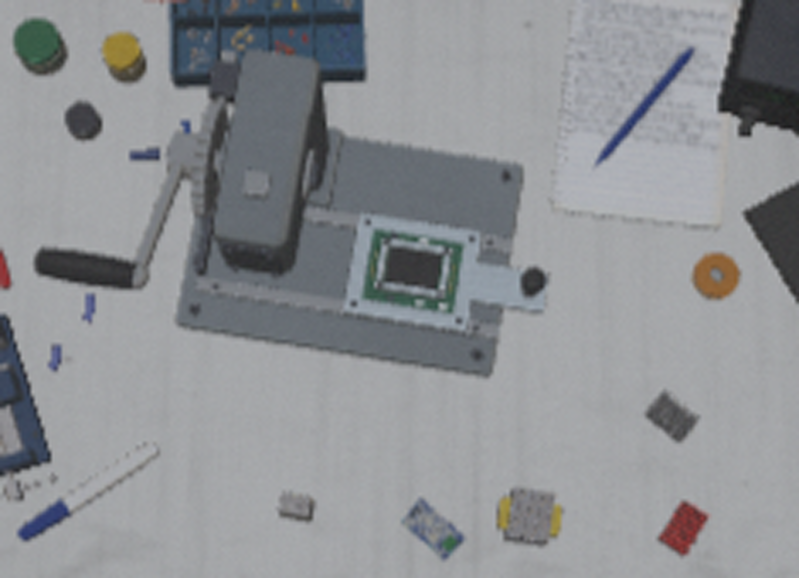

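The crop shows the grey finned heat sink at crop (671,416) with the red look-alike at (684,528). The nest is at (414,268), the knob at (533,281) and the lever handle at about (88,267). The depth readings fit the heights given. Next I hover over the heat sink.

Request:
play_rows([
  [4.5,0,2,0,0,0,1],
  [9,0,4,0,0,0,1],
  [13.5,0,6,0,0,0,1],
  [18,0,8,0,0,0,1],
  [22.5,0,10,0,0,0,1],
  [27,0,11,0,0,0,1],
  [29.5,0,11,0,0,0,1],
  [29.5,0,11,0,0,0,1],
  [29.5,0,11,0,0,0,1],
])

```text
time: 1.0
tool_pos: [0.4839, -0.3578, 0.1332]
tool_rot: [-3.141, 0.001, 0.423]
contact_force: [0.0, 0.3, 0.3]
opening: 0.0922
grip_force: 0.0
```

```bash
python3 - <<'E'
from h import *
shot('wrist','w1'); v=V('w1'); c=v.cloud()
s=robot.observe();print(s['time'],s['tool_pos'],s['tool_rot'])
m=(c[...,2]>0.008)&(c[...,2]<0.03)&(abs(c[...,0]-.485)<.04)&(abs(c[...,1]+.356)<.04)&(v.d>0)
q=c[m]; r=cv2.minAreaRect((q[:,:2]*1000).astype(np.float32)); print(r,m.sum(),q[:,2].max(), np.median(q[:,2]))
print(cv2.boxPoints(r)); print('floor',np.median(c[...,2]))
E
```

```text
1.05 [ 0.48339179 -0.35838796  0.13346159] [-3.14103747e+00  7.32332536e-04  4.21834755e-01]
((486.56494140625, -353.404541015625), (38.18410110473633, 24.966617584228516), 51.37112808227539) 1289 0.023974108146192608 0.018255834605626353
[[ 464.89423 -360.52637]
 [ 484.39832 -376.11237]
 [ 508.23566 -346.2827 ]
 [ 488.73157 -330.69672]]
floor 0.0018250377940767226
```

View pics/w1.png

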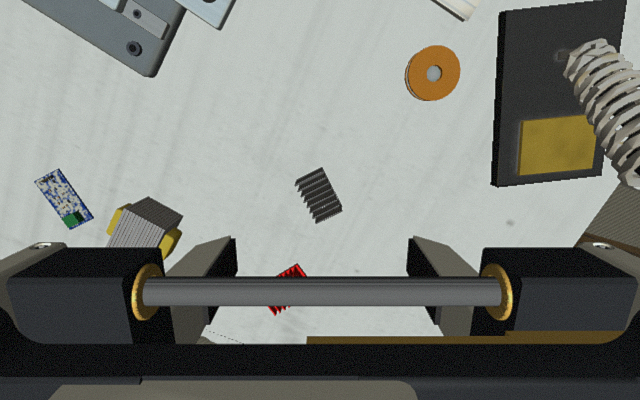

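The heat sink appears at about (318,195) and measures 38 x 25 mm. Its centre is at (0.4866, -0.3534), with the long axis at 51.4°. The transformer and the red part are well clear of the fingers. Now I turn, descend and grip with the fingertips 8 mm above the bench, so they stay clear of the frame later.

Request:
play_rows([
  [0.2,-0.1,1.5,0,0,-0.12,0.7],
  [0.4,-0.3,3,0,0,-0.24,0.6],
  [0.5,-0.33,4.5,0,0,-0.36,0.6],
  [0.5,-0.33,6.5,0,0,-0.475,0.6],
  [0.5,-0.33,8.5,0,0,-0.475,0.6],
  [0.5,-0.33,10,0,0,-0.475,0.6],
  [0.5,-0.33,10.85,0,0,-0.475,0.6],
  [0.5,-0.33,10.85,0,0,-0.475,0.6],
  [0.5,-0.33,10.85,0,0,-0.475,0.15],
  [0.5,-0.33,10.85,0,0,-0.475,0.15],
  [0.5,-0.33,10.85,0,0,-0.475,0.15],
  [0.5,-0.33,10.85,0,0,-0.475,0.15],
  [0.5,-0.33,10.85,0,0,-0.475,0.15],
], squeeze=15)

```text
time: 2.35
tool_pos: [0.4875, -0.3533, 0.0257]
tool_rot: [3.141, 0.0, 0.897]
contact_force: [-0.6, 0.4, 1.7]
opening: 0.0249
grip_force: 15.0
```

Request:
play_rows([
  [0,0,-3,0,0,0,0.15],
  [0,0,-7,0,0,0,0.15],
  [1,0,-11,0,0,-0.1,0.15],
  [4,-0.5,-14.5,0,0,-0.2,0.15],
  [8,-1,-14.5,0,0,-0.3,0.15],
  [12,-1.5,-14.5,0,0,-0.4,0.15],
  [16,-2,-14.5,0,0,-0.5,0.15],
  [19.5,-2.3,-14.5,0,0,-0.5,0.15],
  [19.5,-2.3,-14.5,0,0,-0.5,0.15],
  [19.5,-2.3,-14.5,0,0,-0.5,0.15],
  [19.5,-2.3,-14.5,0,0,-0.5,0.15],
])

```text
time: 3.45
tool_pos: [0.5905, -0.1873, 0.17]
tool_rot: [-3.141, 0.0, 1.396]
contact_force: [0.7, -0.7, -1.6]
opening: 0.0248
grip_force: 15.0
```

```bash
python3 - <<'E'
from h import *
shot('wrist','w2'); s=robot.observe();print(s['time'],s['tool_pos'],s['tool_rot'],s['opening'],s['grip_force'])
v=V('w2')
cv2.imwrite('pics/w2v.png',cv2.resize(v.p[:,100:540,::-1],None,fx=1.5,fy=1.5,interpolation=cv2.INTER_CUBIC))
E
```

```text
3.5 [ 0.59043419 -0.18754756  0.1701433 ] [-3.14121749e+00  3.32672895e-04  1.39544436e+00] 0.02464417443597718 14.999894388020039
```

View pics/w2v.png

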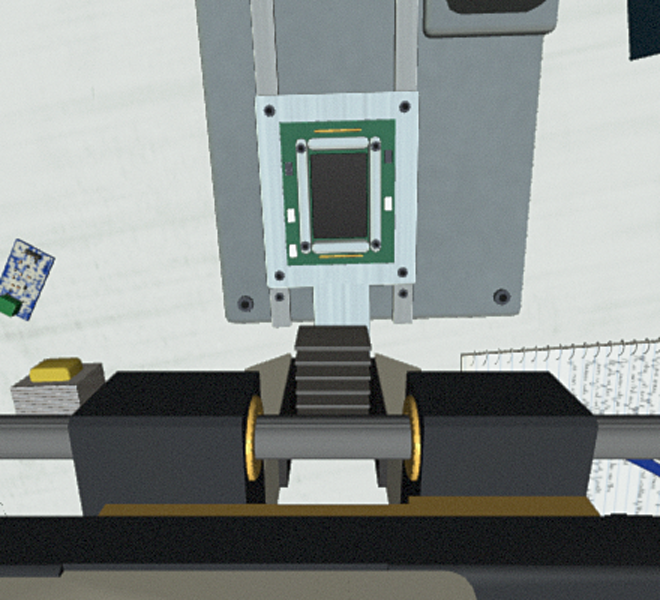

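The view shows the module inside the aluminium frame, with frame corner screws at (301,148), (375,146), (305,246) and (376,244). The heat sink is held straight, fins up, at about (334,370).

```bash
python3 - <<'E'
from h import *
v=V('w2'); P=lambda x,y,z:v.atz(x/1.5+100,y/1.5,z)
f=[P(301,148,.053),P(375,146,.053),P(376,244,.053),P(305,246,.053)]
f=np.array(f); print(f.round(4)); print('centre',f.mean(0))
for a,b in((0,1),(3,2),(0,3),(1,2)):
    e=(f[b]-f[a])[:2]; print(np.linalg.norm(e),np.degrees(np.arctan2(e[1],e[0])))
for n,a,b,z in (('plate',(269,111),(279,276),.04),('plateR',(404,106),(402,272),.04),('base',(246,304),(502,297),.012),('edge',(228,322),(520,313),.012)):
    A,B=P(*a,z),P(*b,z); e=(B-A)[:2]; print(n,np.linalg.norm(e),np.degrees(np.arctan2(e[1],e[0])),v.at(a[0]/1.5+100,a[1]/1.5),v.at(b[0]/1.5+100,b[1]/1.5))
print('module depth',v.at(340/1.5+100,195/1.5))
# sink in tool frame
c=v.cloud(); s=robot.observe(); A=Ro.from_euler('xyz',s['tool_rot']).as_matrix(); t=(c-s['tool_pos'])@A
m=(abs(t[...,1])<.009)&(abs(t[...,2])<.03)&(abs(t[...,0])<.05)&(v.d>0); q=t[m]*1000
for z in range(-15,25,4):
    k=q[(q[:,2]>=z)&(q[:,2]<z+4)]; print(z,len(k),k[:,0].min().round(1) if len(k) else '',k[:,0].max().round(1) if len(k) else '')
E
```

```text
[[ 0.5882 -0.1035  0.053 ]
 [ 0.6255 -0.109   0.053 ]
 [ 0.6186 -0.1589  0.053 ]
 [ 0.5806 -0.1533  0.053 ]]
centre [ 0.60323182 -0.13119071  0.053     ]
0.03778638145150557 -8.500257792371219
0.03834108285157295 -8.350646044012532
0.05044119124402944 -98.56569180134255
0.050343494502860346 -97.93465435362587
plate 0.08898143974146347 -98.36964334877935 [ 0.574176   -0.08164476  0.03783241] [ 0.561107   -0.17040072  0.03774412]
plateR 0.08906910072703221 -98.32145854255293 [ 0.64486718 -0.09163302  0.03841306] [ 0.63197714 -0.18045613  0.03770154]
base 0.16550162478849337 -8.344893754706641 [ 0.5353143  -0.18706261  0.02466591] [ 0.69221696 -0.21015788  0.02439331]
edge 0.19074819068302565 -8.11842939685632 [ 0.51485825 -0.20353267  0.00098361] [ 0.71073713 -0.23156046  0.00072591]
module depth [ 0.60383851 -0.1303888   0.04804772]
-15 0  
-11 0  
-7 0  
-3 0  
1 628 -3.5 19.3
5 665 -7.8 19.3
9 533 -7.9 19.4
13 101 2.3 19.3
17 92 18.3 19.3
21 72 18.3 19.3
```

Request:
play_rows([
  [2,0.1,0,0,0,-0.03,0.15],
  [4.5,0.28,1,0,0,-0.03,0.15],
  [5.84,0.28,3,0,0,-0.03,0.15],
  [5.84,0.28,5,0,0,-0.03,0.15],
  [5.84,0.28,6.5,0,0,-0.03,0.15],
  [5.84,0.28,7.5,0,0,-0.03,0.15],
  [5.84,0.28,8,0,0,-0.03,0.15],
  [5.84,0.28,8.2,0,0,-0.03,0.15],
  [5.84,0.28,8.2,0,0,-0.03,0.15],
  [5.84,0.28,8.2,0,0,-0.03,0.15],
])

```text
time: 4.5
tool_pos: [0.6043, -0.1297, 0.089]
tool_rot: [3.14, 0.0, 1.427]
contact_force: [-0.7, 0.8, -0.7]
opening: 0.0244
grip_force: 15.0
```

```bash
python3 - <<'E'
from h import *
shot('wrist','w3'); s=robot.observe();print(s['time'],s['tool_pos'],s['tool_rot'],s['contact_force'])
v=V('w3')
cv2.imwrite('pics/w3v.png',cv2.resize(v.p[100:350,190:450,::-1],None,fx=2.4,fy=2.4,interpolation=cv2.INTER_CUBIC))
E
```

```text
4.55 [ 0.60427601 -0.12967168  0.0889485 ] [3.14028485e+00 3.44033894e-04 1.42665388e+00] [ 0.65433508 -0.39367415  0.04651937]
```

View pics/w3v.png

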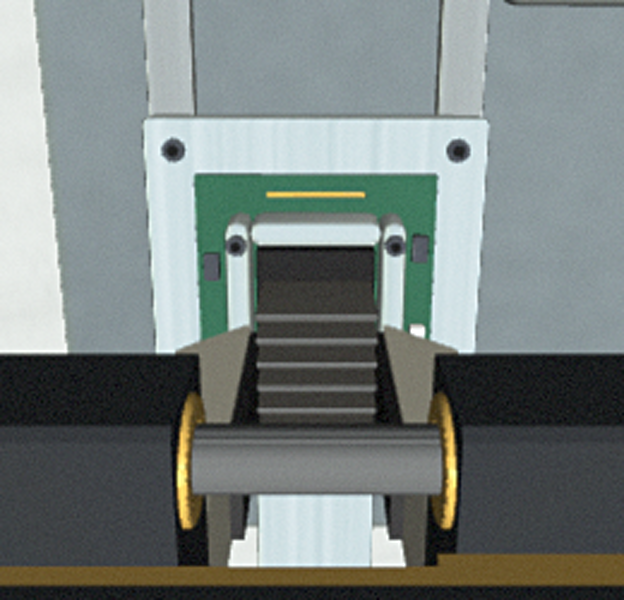

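The heat sink (x 257–377) sits centred between the frame bars (x 245–385), 0.5 mm off. I correct that and lower it.

Request:
play_rows([
  [-0.05,-0.06,0.3,0,0,0,0.15],
  [-0.05,-0.06,0.7,0,0,0,0.15],
  [-0.05,-0.06,1.0,0,0,0,0.15],
  [-0.05,-0.06,1.25,0,0,0,0.15],
  [-0.05,-0.06,1.45,0,0,0,0.15],
  [-0.05,-0.06,1.5,0,0,0,0.15],
  [-0.05,-0.06,1.5,0,0,0,0.15],
])

```text
time: 5.25
tool_pos: [0.6032, -0.1298, 0.0737]
tool_rot: [-3.142, 0.0, 1.427]
contact_force: [-1.2, 1.3, 4.2]
opening: 0.0251
grip_force: 15.0
```

Request:
play_rows([
  [0,0,0,0,0,0,0.35],
  [0,0,0,0,0,0,0.45],
  [0,0,0,0,0,0,0.45],
  [0,0,0,0,0,0,0.45],
  [0,0,-1.5,0,0,0,0.45],
  [0,0,-4,0,0,0,0.45],
  [-2,0,-8,0,0,0,0.45],
  [-5,0,-10,0,0,0,0.45],
  [-5.5,0,-10,0,0,0,0.45],
  [-5.5,0,-10,0,0,0,0.45],
  [-5.5,0,-10,0,0,0,0.45],
])

```text
time: 6.35
tool_pos: [0.5947, -0.1833, 0.1716]
tool_rot: [-3.139, -0.001, 1.427]
contact_force: [-0.6, -0.1, -0.4]
opening: 0.0411
grip_force: 0.0
```

```bash
python3 - <<'E'
from h import *
shot('wrist','w4'); s=robot.observe();print(s['time'],s['tool_pos'],s['tool_rot'],s['opening'])
v=V('w4'); c=v.cloud()
cv2.imwrite('pics/w4v.png',cv2.resize(v.p[40:340,170:470,::-1],None,fx=2,fy=2,interpolation=cv2.INTER_CUBIC))
m=(c[...,2]>.062)&(c[...,2]<.08)&(np.hypot(c[...,0]-.603,c[...,1]+.131)<.035)
q=c[m]; print(len(q),cv2.minAreaRect((q[:,:2]*1000).astype(np.float32)),np.percentile(q[:,2],[5,50,95,99]))
t=q[q[:,2]>.067]; A=np.c_[t[:,:2]-t[:,:2].mean(0),np.ones(len(t))]; print('tilt',np.linalg.lstsq(A,t[:,2],rcond=None)[0])
K=np.array([.6032,-.1312,.073])-.1*np.array([-.1452*-1,.9894,0]); print('knob exp',K,v.px(K))
n=(c[...,2]>.074)&(c[...,2]<.085)&(np.hypot(*(c[...,:2]-K[:2]).transpose(2,0,1))<.03); print(n.sum(), c[n].mean(0) if n.any() else 0)
E
```

```text
6.4 [ 0.59475309 -0.18302566  0.17158417] [-3.13867245e+00 -1.16906478e-03  1.42739937e+00] 0.04144432742236722
741 ((602.0934448242188, -129.88900756835938), (37.71211624145508, 24.568359375), 82.46918487548828) [0.06253026 0.06982494 0.07110961 0.07159854]
tilt [-0.00385805  0.00404651  0.07009536]
knob exp [ 0.58868 -0.23014  0.073  ] [323.75621628 263.02019277]
479 [ 0.58879624 -0.22747081  0.07916095]
```

View pics/w4v.png

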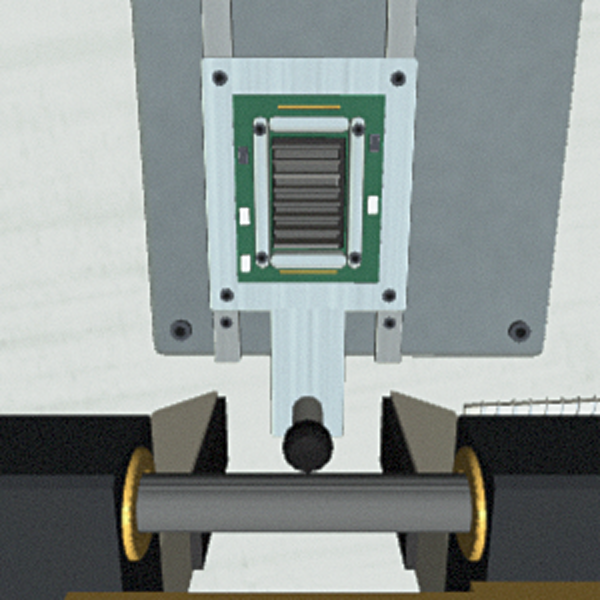

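The heat sink is flat in the frame: its top is at z 0.070 as it should be, with 0.4 % tilt, and it is centred. The knob is at view (308,445), world about (0.5887, -0.229). I close the fingers and push from behind it.

Request:
play_rows([
  [-3,0,0,0,0,0,0],
  [-6,0.05,0,0,0,0,0],
  [-7.3,0.05,1.5,0,0,0,0],
  [-7.3,0.05,4,0,0,0,0],
  [-7.3,0.05,6.5,0,0,0,0],
  [-7.3,0.05,8.5,0,0,0,0],
  [-7.3,0.05,9.2,0,0,0,0],
  [-7.3,0.05,9.2,0,0,0,0],
  [-7,0.05,9.2,0,0,0,0],
  [-6.7,0.05,9.2,0,0,0,0],
  [-6.4,0.05,9.2,0,0,0,0],
  [-6,0.05,9.2,0,0,0,0],
  [-5.5,0.05,9.2,0,0,0,0],
  [-5,0.05,9.2,0,0,0,0],
])

```text
time: 7.8
tool_pos: [0.5891, -0.2338, 0.0819]
tool_rot: [3.14, 0.001, 1.427]
contact_force: [0.6, -3.8, 1.5]
opening: 0.0004
grip_force: 1.4
```

Request:
play_rows([
  [0.6,0,0,0,0,0,0],
  [1.3,0,0,0,0,0,0],
  [2,0,0,0,0,0,0],
  [2.7,0,0,0,0,0,0],
  [3.4,0,0,0,0,0,0],
  [4.1,0,0,0,0,0,0],
  [4.8,0,0,0,0,0,0],
  [5.5,0,0,0,0,0,0],
  [6.2,0,0,0,0,0,0],
  [6.9,0,0,0,0,0,0],
  [7.5,0,0,0,0,0,0],
  [8.1,0,0,0,0,0,0],
  [8.6,0,0,0,0,0,0],
  [9,0,0,0,0,0,0],
  [9.3,0,0,0,0,0,0],
  [9.5,0,0,0,0,0,0],
])

```text
time: 9.4
tool_pos: [0.6023, -0.1396, 0.0812]
tool_rot: [-3.141, 0.0, 1.427]
contact_force: [0.9, -2.7, 0.3]
opening: 0.0004
grip_force: 1.4
```

Request:
play_rows([
  [0.2,0,0,0,0,0,0],
  [0.4,0,0,0,0,0,0],
  [0.6,0,0,0,0,0,0],
  [0.7,0,0,0,0,0,0],
  [0.8,0,0,0,0,0,0],
  [0.8,0,0,0,0,0,0],
])

```text
time: 10.0
tool_pos: [0.6034, -0.1319, 0.0812]
tool_rot: [-3.141, 0.0, 1.427]
contact_force: [1.3, -2.7, 0.5]
opening: 0.0005
grip_force: 1.3
```

Request:
play_rows([
  [0.1,0,0,0,0,0,0],
  [0.2,0,0,0,0,0,0],
  [0.3,0,0,0,0,0,0],
  [0.3,0,0,0,0,0,0],
])

```text
time: 10.4
tool_pos: [0.6036, -0.1314, 0.0813]
tool_rot: [3.141, 0.004, 1.427]
contact_force: [-0.8, -12.5, -0.5]
opening: 0.0004
grip_force: 6.0
```

Hard stop felt, 12.5 N, at the expected place. I back off, lift and go above the handle for a look.

Request:
play_rows([
  [-0.5,0,0,0,0,0,0],
  [-2,0,0,0,0,0,0],
  [-3,0,-3,0,0,0,0.2],
  [-3,0,-7,0,0,0,0.4],
  [-3,0,-11,0,0,0,0.5],
  [-3,0,-15,0,0,0,0.5],
  [-3,0,-19,0,0,0,0.5],
  [-3,0,-23,0,0,0,0.5],
  [-3,0,-27,0,0,0,0.5],
  [-1,-1,-29.5,0,0,0,0.5],
  [3,-3,-29.5,0,0,0,0.5],
  [7,-4,-29.5,0,0,0,0.5],
  [11,-6,-29.5,0,0,0,0.5],
  [15,-7,-29.5,0,0,0,0.5],
  [19,-8.5,-29.5,0,0,0,0.5],
  [23,-8.9,-29.5,0,0,0,0.5],
  [24,-8.9,-29.5,0,0,0,0.5],
  [24,-8.9,-29.5,0,0,0,0.5],
  [24,-8.9,-29.5,0,0,0,0.5],
])

```text
time: 12.3
tool_pos: [0.5503, 0.1204, 0.3758]
tool_rot: [-3.141, 0.001, 1.426]
contact_force: [0.9, -0.4, 0.5]
opening: 0.0459
grip_force: 0.0
```

```bash
python3 - <<'E'
from h import *
shot('wrist','w5'); shot('scene','s5'); s=robot.observe();print(s['time'],s['tool_pos'],s['tool_rot'],s['opening'])
v=V('w5'); c=v.cloud(); w=V('s5')
a=cv2.resize(v.p[:,60:580,::-1],None,fx=1,fy=1); b=cv2.resize(w.p[125:265,230:400,::-1],(486,400),interpolation=cv2.INTER_CUBIC)
im=np.hstack([a,b]); print(im.shape); cv2.imwrite('pics/w5v.png',cv2.resize(im,None,fx=.795,fy=.795,interpolation=cv2.INTER_AREA))
H=np.array([.5475,.1023,.263]); R=c-H; X=np.array([.9894,-.1452,0]);Y=np.array([.1452,.9894,0])
rx,ry=R@X,R@Y
m=(abs(rx)<.03)&(abs(ry)<.05)&(abs(R[...,2])<.03)&(v.d>0)
print(m.sum(),'x',np.percentile(rx[m],[1,50,99]),'y',np.percentile(ry[m],[1,50,99]),'z',np.percentile(c[m][:,2],[1,50,98]),'px',v.px(H))
for y in(-.03,-.015,0,.015,.03):
    k=m&(abs(ry-y)<.007); t=c[...,2].copy(); t[~k]=-1; i=t>np.percentile(t[k],90) if k.any() else k
    if k.any(): print(y,k.sum(),rx[k].min(),rx[k].max(),rx[i].mean(),t[i].mean())
E
```

```text
12.4 [0.55039675 0.11984091 0.37597528] [-3.14105171e+00  5.31749626e-04  1.42502079e+00] 0.0457527777146366
(400, 1006, 3)
2523 x [-0.01110556  0.00122013  0.02793495] y [-0.03906761 -0.00107666  0.03683919] z [0.24639037 0.27184166 0.27529049] px [322.38404417 223.7598726 ]
-0.03 557 -0.010578452051958093 0.029719304877852064 -9.232081572001729e-05 0.2737428353485876
-0.015 388 -0.010514093071784534 0.010854143155826045 -9.506591960858762e-05 0.2749565855081224
0 444 -0.011257889274581564 0.011501214560842538 4.066189571613967e-05 0.2754989173302948
0.015 461 -0.011157451260895975 0.011329847985898684 -4.423366066982409e-05 0.27511741349748414
0.03 454 -0.010206407726738673 0.010220427318174422 -2.6711358382888865e-05 0.27409609494160014
```

View pics/w5v.png

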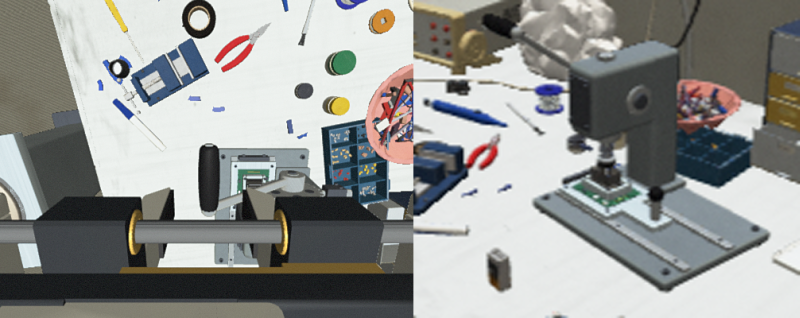

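The picture shows the slide fully home with the heat sink under the pad. The handle is at wrist-view (209,180), within 1 mm of the position predicted from the press pose. I pinch the handle 17 mm outboard of its middle.

Request:
play_rows([
  [0,0,3,0,0,0,0.5],
  [0,0,6,0,0,0,0.5],
  [0,0,9,0,0,0,0.5],
  [0,0,10.8,0,0,0,0.5],
  [0,0,11.4,0,0,0,0.5],
  [0,0,11.4,0,0,0,0.4],
  [0,0,11.4,0,0,0,0.15],
  [0,0,11.4,0,0,0,0.1],
  [0,0,11.4,0,0,0,0.1],
  [0,0,11.4,0,0,0,0.1],
], squeeze=30)

```text
time: 13.4
tool_pos: [0.551, 0.1213, 0.2633]
tool_rot: [3.139, -0.0, 1.427]
contact_force: [1.7, -1.2, 2.8]
opening: 0.0217
grip_force: 30.0
```

Request:
play_rows([
  [0,-0.2,0.26,0,0,0,0.1],
  [0,-0.39,0.53,0,0,0,0.1],
  [0,-0.57,0.8,0,0,0,0.1],
  [0,-0.75,1.07,0,0,0,0.1],
  [0,-0.92,1.35,0,0,0,0.1],
  [0,-1.09,1.63,0,0,0,0.1],
  [0,-1.25,1.92,0,0,0,0.1],
  [0,-1.4,2.2,0,0,0,0.1],
  [0,-1.55,2.5,0,0,0,0.1],
  [0,-1.69,2.79,0,0,0,0.1],
  [0,-1.69,2.79,0,0,0,0.1],
])

```text
time: 14.5
tool_pos: [0.5342, 0.1239, 0.2342]
tool_rot: [3.139, -0.0, 1.427]
contact_force: [5.0, 0.6, 2.5]
opening: 0.0217
grip_force: 30.0
```

Request:
play_rows([
  [0,-0.14,0.3,0,0,0,0.1],
  [0,-0.26,0.6,0,0,0,0.1],
  [0,-0.26,0.6,0,0,0,0.1],
])

```text
time: 14.8
tool_pos: [0.5318, 0.1243, 0.2284]
tool_rot: [3.139, -0.001, 1.427]
contact_force: [5.8, -0.8, 1.8]
opening: 0.0213
grip_force: 30.0
```

Request:
play_rows([
  [0,-0.12,0.3,0,0,0,0.1],
  [0,-0.24,0.61,0,0,0,0.1],
  [0,-0.24,0.61,0,0,0,0.1],
])

```text
time: 15.1
tool_pos: [0.5298, 0.1247, 0.2229]
tool_rot: [3.138, -0.001, 1.427]
contact_force: [5.7, 0.4, 4.7]
opening: 0.0214
grip_force: 30.0
```

Request:
play_rows([
  [0,-0.08,0.31,0,0,0,0.1],
  [0,-0.14,0.62,0,0,0,0.1],
  [0,-0.22,0.93,0,0,0,0.1],
  [0,-0.3,1.25,0,0,0,0.1],
  [0,-0.38,1.57,0,0,0,0.1],
  [0,-0.45,1.88,0,0,0,0.1],
  [0,-0.52,2.2,0,0,0,0.1],
  [0,-0.58,2.53,0,0,0,0.1],
  [0,-0.58,2.53,0,0,0,0.1],
])

```text
time: 16.0
tool_pos: [0.5231, 0.1257, 0.1968]
tool_rot: [3.141, -0.001, 1.427]
contact_force: [3.5, 1.0, 2.4]
opening: 0.0216
grip_force: 30.0
```

Request:
play_rows([
  [0,-0.05,0.32,0,0,0,0.1],
  [0,-0.1,0.65,0,0,0,0.1],
  [0,-0.14,0.97,0,0,0,0.1],
  [0,-0.17,1.3,0,0,0,0.1],
  [0,-0.17,1.3,0,0,0,0.1],
])

```text
time: 16.5
tool_pos: [0.5214, 0.1259, 0.1842]
tool_rot: [3.141, -0.001, 1.427]
contact_force: [2.6, 0.9, 7.5]
opening: 0.0214
grip_force: 30.0
```

Request:
play_rows([
  [0,-0.02,0.33,0,0,0,0.1],
  [0,-0.04,0.65,0,0,0,0.1],
  [0,-0.05,0.98,0,0,0,0.1],
  [0,-0.06,1.31,0,0,0,0.1],
  [0,-0.05,1.63,0,0,0,0.1],
  [0,-0.04,1.96,0,0,0,0.1],
  [0,-0.02,2.29,0,0,0,0.1],
  [0,0,2.61,0,0,0,0.1],
  [0,0,2.61,0,0,0,0.1],
])

```text
time: 17.4
tool_pos: [0.5207, 0.1259, 0.1574]
tool_rot: [-3.14, -0.0, 1.427]
contact_force: [0.7, 2.0, 5.7]
opening: 0.0211
grip_force: 30.0
```

Request:
play_rows([
  [0,0.03,0.33,0,0,0,0.1],
  [0,0.07,0.65,0,0,0,0.1],
  [0,0.12,0.98,0,0,0,0.1],
  [0,0.17,1.3,0,0,0,0.1],
  [0,0.17,1.3,0,0,0,0.1],
])

```text
time: 17.9
tool_pos: [0.5218, 0.1258, 0.1445]
tool_rot: [-3.139, -0.0, 1.427]
contact_force: [-0.5, 2.8, 6.0]
opening: 0.0213
grip_force: 30.0
```

```bash
cat > hd.py <<'E'
from h import *
import sys
fn=sys.argv[1]; shot('wrist',fn); s=robot.observe(); print(s['time'],s['tool_pos'],s['contact_force'])
v=V(fn); c=v.cloud(); A=Ro.from_euler('xyz',s['tool_rot']).as_matrix(); t=(c-s['tool_pos'])@A*1000
for x in (5,10,15,18): # tool x (outboard)
    m=(abs(t[...,0]-x)<3)&(abs(t[...,1])<7)&(abs(t[...,2])<40)&(v.d>0); q=t[m]
    if len(q)>5: print(x,len(q),'top z_tool',np.percentile(q[:,2],8).round(1))
O=np.array([.6206,-.0125,0]);X=np.array([.9894,-.1452,0]);Y=np.array([.1452,.9894,0])
P=c-O; px,py,pz=P@X,P@Y,P[...,2]
m=(abs(py-.131)<.008)&(px>-.15)&(px<-.06)&(pz>.05)&(pz<.3)&(v.d>0)
q=np.c_[px[m],pz[m]]*1000
if len(q): 
    top=np.percentile(q[:,1],95); k=q[q[:,1]>top-6]; print('bar',len(q),'topz',top,'x',k[:,0].mean(), 'angle',37.5-np.degrees(np.arctan2(top-11-172,30-k[:,0].mean())))
E
python3 hd.py w6
```

```text
17.95 [0.52178663 0.12579188 0.14458329] [-0.37829299  3.57062444  6.75190354]
5 150 top z_tool -17.8
10 430 top z_tool -17.7
15 664 top z_tool -16.6
18 449 top z_tool -15.0
bar 3571 topz 200.05793162401807 x -119.43143520432201 angle 30.987747818750787
```

```bash
cat > fit.py <<'E'
from h import *
import sys
from scipy.optimize import least_squares
fn=sys.argv[1]
if len(sys.argv)<3: shot('wrist',fn)
s=robot.observe(); print(s['time'],s['tool_pos'],s['contact_force'])
v=V(fn); c=v.cloud(); A=Ro.from_euler('xyz',s['tool_rot']).as_matrix(); t=(c-s['tool_pos'])@A*1000
for x in (4,8,12,15):
    m=(abs(t[...,0]-x)<2)&(abs(t[...,1])<9)&(abs(t[...,2])<45)&(v.d>0); q=t[m]
    if len(q)<10: continue
    b=[f"{np.median(q[abs(q[:,1]-y)<1,2]):.1f}" if (abs(q[:,1]-y)<1).any() else '-' for y in range(-8,9,2)]
    r=least_squares(lambda p:np.hypot(q[:,1]-p[0],q[:,2]-p[1])-11,[0,-2],loss='soft_l1',f_scale=.5).x; print(x,len(q),b,'centre',r.round(1))
O=np.array([.6206,-.0125,.172]);X=np.array([.9894,-.1452,0])
g=s['tool_pos']+A@np.array([8,r[0],r[1]])/1000-O; print('rel pivot x,z',(g@X-.03)*1000,g[2]*1000,'theta',37.5-np.degrees(np.arctan2(g[2],-(g@X-.03))))
E
python3 fit.py w6 old
```

```text
17.95 [0.52178663 0.12579188 0.14458329] [-0.37829299  3.57062444  6.75190354]
4 46 ['-14.6', '-15.5', '-16.3', '-', '-', '-', '-15.7', '-15.7', '-11.9'] centre [-1.  -6.3]
8 343 ['-14.8', '-15.8', '-17.0', '-17.3', '-17.3', '-17.1', '-16.1', '-14.9', '-12.2'] centre [-1.  -6.3]
12 408 ['-14.0', '-15.2', '-16.4', '-16.9', '-16.9', '-17.0', '-15.8', '-14.4', '-10.9'] centre [-0.9 -5.9]
15 556 ['-10.8', '-12.0', '-14.5', '-14.8', '-15.2', '-14.5', '-13.0', '-11.5', '-9.8'] centre [-0.9 -3.7]
rel pivot x,z -148.77358851360162 -23.711656747599786 theta 46.55568279010031
```

The handle has slipped about 4–5 mm up in the pads, so the real lever angle is about 46°, just past the third click. I increase the grip and go on, measuring the bar itself.

Request:
play_rows([
  [0,0,0,0,0,0,0.1],
  [0,0,0,0,0,0,0.1],
  [0,0.06,0.32,0,0,0,0.1],
  [0,0.12,0.64,0,0,0,0.1],
  [0,0.19,0.96,0,0,0,0.1],
  [0,0.27,1.28,0,0,0,0.1],
  [0,0.36,1.6,0,0,0,0.1],
  [0,0.45,1.92,0,0,0,0.1],
  [0,0.53,2.23,0,0,0,0.1],
  [0,0.62,2.54,0,0,0,0.1],
  [0,0.62,2.54,0,0,0,0.1],
], squeeze=60)

```text
time: 19.05
tool_pos: [0.5271, 0.125, 0.1188]
tool_rot: [-3.137, 0.0, 1.427]
contact_force: [-4.5, 4.9, 7.1]
opening: 0.0211
grip_force: 60.0
```

```bash
python3 fit.py w7
```

```text
19.1 [0.5270245  0.12500669 0.11894311] [-4.5067074   2.96278554  5.72597709]
4 19 ['-16.0', '-', '-', '-', '-', '-', '-', '-15.4', '-14.3'] centre [-1.  -7.9]
8 306 ['-16.2', '-17.7', '-18.6', '-19.0', '-19.2', '-18.8', '-17.8', '-16.4', '-14.2'] centre [-0.9 -8. ]
12 411 ['-15.7', '-17.4', '-18.1', '-18.5', '-18.8', '-18.2', '-17.6', '-15.7', '-12.4'] centre [-1.2 -7.5]
15 584 ['-13.1', '-13.8', '-16.2', '-16.5', '-16.9', '-16.3', '-14.8', '-13.1', '-10.7'] centre [-1.  -5.4]
rel pivot x,z -143.58757905866543 -47.612976558724704 theta 55.845282032360224
```

Request:
play_rows([
  [0,0.02,0.3,0,0,0,0.1],
  [0,0.12,0.6,0,0,0,0.1],
  [0,0.22,0.9,0,0,0,0.1],
  [0,0.33,1.2,0,0,0,0.1],
  [0,0.33,1.2,0,0,0,0.1],
])

```text
time: 19.6
tool_pos: [0.5309, 0.1244, 0.107]
tool_rot: [-3.139, 0.0, 1.427]
contact_force: [-2.2, 3.9, 5.4]
opening: 0.0214
grip_force: 60.0
```

Request:
play_rows([
  [0,0.13,0.3,0,0,0,0.1],
  [0,0.26,0.6,0,0,0,0.1],
  [0,0.26,0.6,0,0,0,0.1],
])

```text
time: 19.9
tool_pos: [0.533, 0.1242, 0.1014]
tool_rot: [-3.138, 0.0, 1.427]
contact_force: [-4.4, 3.2, 9.3]
opening: 0.0209
grip_force: 60.0
```

```bash
python3 fit.py w8
```

```text
19.95 [0.53301097 0.12412762 0.10138817] [-3.78635082  2.92129791  9.56893037]
8 249 ['-17.5', '-19.2', '-19.7', '-20.4', '-20.5', '-19.8', '-19.4', '-17.9', '-15.9'] centre [-0.9 -9.3]
12 413 ['-16.9', '-18.7', '-19.5', '-20.2', '-20.1', '-19.7', '-18.9', '-17.1', '-14.6'] centre [-1.1 -8.9]
15 576 ['-14.4', '-15.0', '-17.6', '-18.3', '-17.9', '-17.7', '-15.9', '-13.8', '-13.2'] centre [-1.  -6.8]
rel pivot x,z -137.52313758051622 -63.81623258741462 theta 62.39318448606694
```

The fourth click is felt (5.4 → 9.4 N) at about 62°. I approach the fifth.

Request:
play_rows([
  [0,0.1,0.3,0,0,0,0.1],
  [0,0.22,0.6,0,0,0,0.1],
  [0,0.36,0.9,0,0,0,0.1],
  [0,0.5,1.2,0,0,0,0.1],
  [0,0.66,1.5,0,0,0,0.1],
  [0,0.83,1.8,0,0,0,0.1],
  [0,1.0,2.1,0,0,0,0.1],
  [0,1.15,2.35,0,0,0,0.1],
  [0,1.15,2.35,0,0,0,0.1],
])

```text
time: 20.85
tool_pos: [0.5449, 0.1224, 0.0776]
tool_rot: [-3.139, 0.0, 1.427]
contact_force: [-0.8, 2.4, 5.3]
opening: 0.0209
grip_force: 60.0
```

```bash
python3 fit.py w9
```

```text
20.9 [0.54483822 0.12237125 0.0775553 ] [-1.21293382  3.33339324  4.21583449]
8 184 ['-19.0', '-21.0', '-21.8', '-22.2', '-22.1', '-22.0', '-21.0', '-19.6', '-16.9'] centre [ -1.1 -11.1]
12 410 ['-18.8', '-20.3', '-21.6', '-21.7', '-21.9', '-21.5', '-20.6', '-19.0', '-15.9'] centre [ -1.1 -10.8]
15 614 ['-16.1', '-17.7', '-18.9', '-19.9', '-20.3', '-19.2', '-17.9', '-16.2', '-14.4'] centre [-1.  -8.6]
rel pivot x,z -125.52988043055197 -85.84557290810136 theta 71.86688330563814
```

Request:
play_rows([
  [0,0.08,0.12,0,0,0,0.1],
  [0,0.15,0.24,0,0,0,0.1],
  [0,0.15,0.24,0,0,0,0.1],
])

```text
time: 21.2
tool_pos: [0.5463, 0.1222, 0.0754]
tool_rot: [-3.139, 0.0, 1.427]
contact_force: [-3.6, 2.6, 6.2]
opening: 0.0217
grip_force: 60.0
```

Request:
play_rows([
  [0,0.08,0.12,0,0,0,0.1],
  [0,0.15,0.24,0,0,0,0.1],
  [0,0.15,0.24,0,0,0,0.1],
])

```text
time: 21.5
tool_pos: [0.5478, 0.1219, 0.073]
tool_rot: [-3.139, 0.0, 1.427]
contact_force: [-4.7, 3.0, 7.9]
opening: 0.0208
grip_force: 60.0
```

Request:
play_rows([
  [0,0.08,0.12,0,0,0,0.1],
  [0,0.15,0.24,0,0,0,0.1],
  [0,0.15,0.24,0,0,0,0.1],
])

```text
time: 21.8
tool_pos: [0.5493, 0.1217, 0.0706]
tool_rot: [-3.139, 0.0, 1.427]
contact_force: [-3.5, 1.8, 7.9]
opening: 0.021
grip_force: 60.0
```

```bash
python3 fit.py w10
```

```text
21.85 [0.54929643 0.12173643 0.07064285] [-2.52899298  3.20729318  6.4871318 ]
8 164 ['-19.8', '-20.8', '-21.7', '-22.6', '-22.2', '-22.0', '-21.3', '-20.0', '-16.9'] centre [ -1.  -11.4]
12 423 ['-19.2', '-20.5', '-21.9', '-22.2', '-22.2', '-22.1', '-21.1', '-19.8', '-16.4'] centre [ -1.  -11.1]
15 613 ['-16.0', '-17.6', '-20.0', '-20.2', '-20.7', '-19.5', '-17.8', '-16.8', '-15.3'] centre [-0.9 -9. ]
rel pivot x,z -120.92124491666324 -92.34753087685282 theta 74.86896527689677
```

Request:
play_rows([
  [0,0.08,0.14,0,0,0,0.1],
  [0,0.15,0.28,0,0,0,0.1],
  [0,0.15,0.28,0,0,0,0.1],
  [0,0.15,0.28,0,0,0,0.1],
  [0,0.15,0.28,0,0,0,0.1],
])

```text
time: 22.35
tool_pos: [0.551, 0.1215, 0.0682]
tool_rot: [-3.139, 0.0, 1.427]
contact_force: [-2.3, 2.5, 9.1]
opening: 0.0211
grip_force: 60.0
```

```bash
python3 fit.py w11; python3 - <<'E'
from h import *
f=[];
for i in range(6): shot('scene','s11'); f.append(robot.observe()['contact_force'])
print(np.mean(f,0)); v=V('s11'); cv2.imwrite('pics/s11v.png',cv2.resize(v.p[110:260,210:410,::-1],(800,600),interpolation=cv2.INTER_CUBIC))
E
```

```text
22.4 [0.55100156 0.12145641 0.06815796] [-3.4287926   2.75576444  9.74959176]
8 144 ['-20.0', '-21.5', '-22.5', '-22.8', '-22.4', '-22.5', '-21.9', '-20.1', '-17.2'] centre [ -1.1 -11.8]
12 443 ['-19.5', '-21.1', '-22.3', '-22.5', '-22.7', '-22.4', '-21.1', '-19.5', '-16.6'] centre [ -1.2 -11.5]
15 616 ['-16.3', '-18.4', '-20.0', '-20.6', '-20.6', '-19.8', '-18.0', '-17.1', '-15.4'] centre [-1.1 -9.2]
rel pivot x,z -119.44756155195371 -94.62238302559626 theta 75.88509362733191
[-3.4847371   2.5318549   8.75416693]
```

View pics/s11v.png

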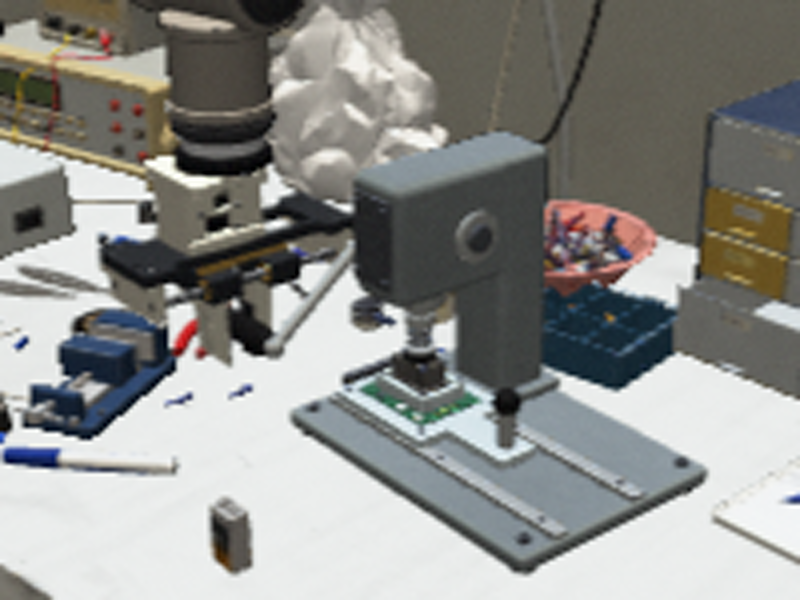

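The picture shows the lever held down at (275,345), the pad pressing the heat sink at (420,365) and the slide home. The effort is about 9 N, against about 4 N just before the catch, and the lever is at about 75.5°, so this is the fifth click. I hand in.

```bash
python3 -c "
from cell import robot
print(robot.hand_in())"
```

```text
the job is handed in; nothing more can be done
None
```

The job is handed in, with no verdict shown: the heat sink lies flat in its frame, the slide is fully home, and the arm is holding the lever at the fifth click (about 75.5°, about 9 N effort).

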